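Seat the slicing disc on its drive key

TASK

Seat the slicing disc on the food slicer: with a fingertip, push its orange tab round until the notch in the disc's edge (at the end of the red stripe) stands over the red key, then press the black hub in the middle down until the disc is fully home. Do this gently: do not lift or squeeze the disc, and leave everything else on the worktop where it is.

Things in the scene. Friction and masses are not known exactly. Their poses are not given: they have to be found in the camera images.
- slicer_base: White round motor base of a food slicer, 214 mm across, fixed. Origin at the centre of its underside on the worktop, z axis up = spindle axis of the disc; its -x axis points to its grey control pod and to the red key. On top a black drive plate of radius 89 mm, 60 mm above the worktop; plate and key do not turn.
- key (a point): Middle of the top of the red key, a fixed rounded ridge on the drive plate, lying radially: 8 mm wide, 11 mm high, from 62 to 86 mm off the spindle axis, so that its outer end shows beyond the disc's edge. This point is 68 mm from the axis, 71 mm above the worktop.
- disc_notch (a point): Middle of the notch in the edge of the steel disc (radius 76 mm, 5 mm thick), level with its upper face, 68 mm from the spindle axis. Notch 14 mm wide, cut 18 mm in from the edge; a red stripe leads to it. The captive disc starts lying on the key, upper face 76 mm above the worktop; seated it lies 9 mm lower, key in notch. The rounded key lets it slip in from 4 mm off.
- disc_tab (a point): Middle of the top of the orange finger tab that stands on the disc opposite the notch, 46 mm from the spindle axis: 26 mm long radially, 10 mm thick, 24 mm high above the disc's upper face. Pushing it sideways with about 2 N turns the disc either way; the disc stays where it is left.
- disc_hub (a point): Middle of the top of the black hub in the centre of the disc, on the spindle axis, 30 mm across, 18 mm above the disc's upper face. Pressing it down with a few newtons (about 3) slides the snug disc down the spindle when the notch is over the key; else the key blocks it. Pressed or squeezed with over 35 N the disc counts as forced.
- disc_turn (a joint): Turn of the disc about the spindle in rad, anticlockwise seen from above: 0 or 2 pi = notch over the key. It starts between 0.9 and 5.4 and can be turned from -1 to 7.3.
- disc_press (a joint): How far the disc is down the spindle, in m: 0 = lying on the key, 0.009 = fully home, negative = lifted.
- mug_blue: Small white mug, red-brown inside, 62x92x51 mm, bystander beside the slicer; origin at the underside.
- honey_jar: Glass jar with a grey lid, 60 mm across, 95 mm high, bystander beside the slicer; origin at the underside.
- salt_shaker: Grey salt shaker, 44 mm across, 90 mm high, bystander; origin at the underside.
- tape_roll: Roll of brown tape lying flat, 96 mm across, 48 mm high, bystander; origin at the underside.
- saucer: White saucer, 130 mm across, 15 mm high, bystander; origin at the underside.
- phone: Black phone lying flat, 76x154x8 mm, bystander; origin at the underside.

How it is judged:
By the outcome, as a careful person would: the job done as asked, in the order asked, and still so for the second after the job is handed in, with the robot touching nothing.
It also fails if it takes over 45 s, if anything falls off the work surface, if the arm or the gripper's body presses on something with over 40 N, if the wrist force passes 120 N, or if a joint passes its speed limit or range.

ROBOT

A 6-joint arm with a two-finger parallel gripper is mounted at the origin on a cart in front of the work surface, level with it; the furniture and walls round the work are solid. World frame = base frame: x ahead of the robot, y to its left, z up, the work surface at z = 0. Lengths are in mm, angles in degrees, forces in N, time in s.
With the tool pointing down it reaches from about 325 to 900 mm from the base axis. Payload 3.5 kg.
Tool frame: the origin (TCP) lies at the centre of the arm's flange, where the gripper is bolted on; the fingertips stand 173 mm ahead of it and the grasp point (between the pads) lies 155 mm ahead of it; z points along the fingers, y is the line along which they close (so a half turn about z gives the same grasp; the last joint's range is limited). The gripper opens to 85 mm and grips with 20 to 120 N. Pads are 22 mm wide; open, the fingers measure 114 mm over their backs; the gripper's body (76 mm by 85 mm) begins 54 mm behind the grasp point. The pads swing forward as they close: fully open they stand 13 mm farther back than shut.
Start: joints at [65.695, 15.837, -1.513, 72.651, 0, 84.076], TCP at [197.085, 593.11, 404.713] pointing down, gripper open.
Joint ranges: [-178.77, 178.77], [-48.84, 107.48], [-61.69, 71.31], [-111.58, 123.2], [-90, 87.43], [-180, 180]. Speed limits (degrees/s): [147.25, 147.25, 180, 180, 180, 180].

INTERFACE

Orientations are given as a 3x3 rotation matrix whose columns are the frame's x, y, z axes.
In Python, from workcell import ctrl gives the robot as it stands. The module is installed in compiled form; this text tells all that it offers.
- The arm moves only by the tool apply_moves, never from a script. Its argument "increments" is a list of rows, each an object of numbers: "tx", "ty", "tz": the shift along the tool's x, y, z in mm; "twist": the turn about the tool's z in degrees; "hand": the finger opening in mm, from 0 to 85.4. In form: [{"tx": .., "ty": .., "tz": .., "twist": .., "hand": ..}, ...]. A call has 1 to 20 rows; each row shifts and turns the commanded pose from where the row before left it, along the tool's axes as they then stand; what a row does not reach is not made up. A row lasts 1/8 s, in which the tool goes at most 62.5 mm and 10.7 degrees, less where a joint would pass 70% of its speed; a pose out of reach is approached as far as the arm can. A call is refused whole if a number of a shift passes 62.5 or a number of a turn 10.7, either way. A call with a gripper value outside its range is refused whole. The fingers move at their own pace and stop on an object; "force" is the grip in N (left out, the last holds). Time passes only in rows, so rows that do not move let the fingers close. It gives the time, the measured TCP pose, the force, the opening and the grip force at its end, in the units of the state.
- ctrl.observe(): the state, without advancing time (a new reading comes with each control period).
- ctrl.snapshot(name): name is "side" or "top" or "wrist"; returns a dict with "frame" (400x640x3 uint8, red, green, blue), "mtx" (3x3 intrinsics, pixels), "k1" (the pictures are not rectified: a ray, as slopes to the right and down, at radius r is drawn at 1 + k1 r^2 times it, then the intrinsics apply), "origin" and "attitude" of the camera in the world; the wrist camera has in their place "mount" (4x4, takes a point from camera to tool coordinates, whose origin is the TCP and whose axes are the flange's). Camera axes: x right, y down, z forward; pixel columns grow to the right and rows downward; lengths in mm; the calibration is good to about 2 mm. A picture is of the moment at which its call begins: read the wrist's pose just before it. There is no depth.
- ctrl.sign_off(): hands the job in; it is judged then, once.
Trained networks look in a picture, given as the dict that the camera call returned (one of the last four; its "shot" number tells which), for a name from the list of things; names that differ only in an ending like _2 or _b are one class to them, and where a whole thing is asked for, a point or a joint stands for the part that bears it (a point fixed in the world has none). Each returns a list of dicts, best first, with "conf" (0 to 1); they miss things now and then, are a little off and sometimes report something else, mostly with a low value. They report only what shows in the picture. A call takes as long as a camera call.
- ctrl.search_frame(picture, query): "point" ([column, row] in pixels, amid what is visible of it).
- ctrl.spot_point(picture, query): "point" ([column, row] in pixels: a listed point, or the origin of a listed thing).
The state is a dict: "clock": time; "qpos": joint angles; "joint_vel": joint speeds; "tau": joint torques, N m; "eef_pos": TCP position; "tool_rot": TCP orientation; "ft_force": force on the tool from outside, world axes, zero at the start; "wrist_torque": the same for the moment, N m; "finger_gap": opening from 0.0 (shut) to 1.0 (fully open); "finger_force": force on a finger pad.
Only numpy, scipy, OpenCV 4.12 (cv2) and the standard library are available. Lean on these libraries where they do the work, as an engineer would, in place of code of your own. Each camera call takes 0.05 s, during which the arm holds its last target. There are 200 camera calls.

## Working session

There is one attempt and no reset: what is moved stays moved. The work goes in short steps, Python scripts to look and compute and a tool call to move; the robot and the scene stay as the last step left them, time stands still between calls to the robot, and variables do not carry over. Pictures are saved under pics/ and viewed, at most 14 in all, crops included, and the job is handed in when it is done.

Besides the shell and the picture viewer there is one more tool, called after ">>>" by a JSON object that holds its "api" and its "payload". apply_moves: Moves the arm, as the interface text tells. Its arguments: {"type":"object","properties":{"increments":{"type":"array"},"force":{"type":"number"}},"required":["increments"]}

```bash
mkdir -p pics
cat > h.py <<'E'
import numpy as np, cv2
from workcell import ctrl
def cam(p, st=None):
    if 'mount' in p:
        T=np.eye(4); T[:3,:3]=np.array(st['tool_rot']); T[:3,3]=st['eef_pos']
        M=T@np.array(p['mount']); return M[:3,3],M[:3,:3]
    return np.array(p['origin'],float),np.array(p['attitude'],float)
def ray(p,px,st=None):
    o,R=cam(p,st); K=np.array(p['mtx']); 
    d=np.linalg.inv(K)@[px[0],px[1],1]; d=d[:2]; u=d.copy()
    for _ in range(20): u=d/(1+p['k1']*(u@u))
    v=R@np.array([u[0],u[1],1]); return o,v/np.linalg.norm(v)
def atz(p,px,z,st=None):
    o,v=ray(p,px,st); return o+v*(z-o[2])/v[2]
def snap(n):
    st=ctrl.observe(); return ctrl.snapshot(n),st
def save(p,n): cv2.imwrite('pics/'+n+'.png',cv2.cvtColor(p['frame'],cv2.COLOR_RGB2BGR))
E
python3 - <<'E'
from h import *
for n in ('top','side','wrist'):
    p,st=snap(n); save(p,n+'0')
    for q,z in (('slicer_base',0),('key',71),('disc_notch',76),('disc_tab',100),('disc_hub',94),('mug_blue',0),('honey_jar',0),('salt_shaker',0)):
        for r in ctrl.spot_point(p,q)[:1]: print(n,q,np.round(r['point']),round(r['conf'],2),np.round(atz(p,r['point'],z,st)))
print(st)
E
```

```text
side slicer_base [332. 206.] 0.82 [492. -78.   0.]
side disc_notch [333. 196.] 0.61 [472. -37.  76.]
side mug_blue [322. 232.] 0.6 [462. 114.   0.]
side salt_shaker [248. 277.] 0.55 [595. 450.   0.]
wrist disc_tab [386. 338.] 0.45 [361. 607. 100.]
{'clock': 0.9, 'qpos': array([ 6.56959144e+01,  1.58357641e+01, -1.51218459e+00,  7.26548478e+01,
       -1.08094601e-03,  8.40768287e+01]), 'joint_vel': array([ 0.00686883, -0.04860438,  0.02196941,  0.16726034, -0.10902311,
       -0.04098407]), 'tau': array([ 1.86413267e-04, -4.45474470e+01,  2.95570689e+01,  4.81290190e-04,
       -8.32835667e-05,  7.41251860e-07]), 'eef_pos': array([197.0752864 , 593.0984091 , 404.72535108]), 'tool_rot': array([[-9.48981104e-01,  3.15332941e-01, -2.89451703e-06],
       [ 3.15332940e-01,  9.48981103e-01, -5.22476515e-05],
       [-1.37285636e-05, -5.04947706e-05, -9.99999999e-01]]), 'ft_force': array([-0.2964412 , -0.60515158,  0.34253554]), 'wrist_torque': array([ 0.01024267, -0.0325458 ,  0.07506688]), 'finger_force': 0.0, 'finger_gap': 0.9983688857513281}
```

View pics/top0.png

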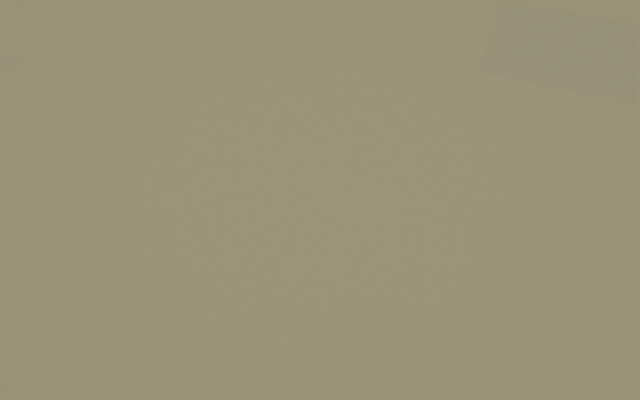

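View pics/side0.png

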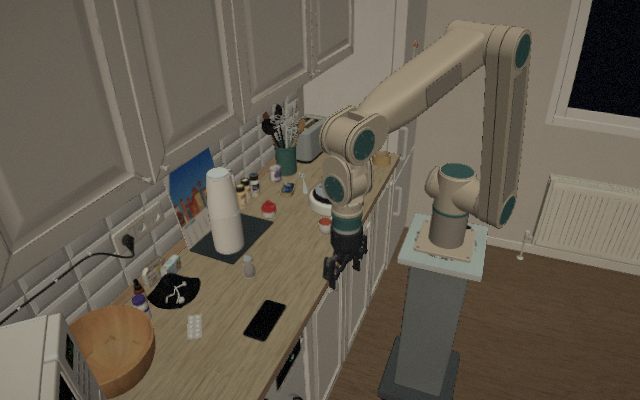

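The top picture shows a blank surface with no slicer in it. The side picture shows the white slicer near (325,200), partly hidden by the arm, with the red-inside mug at (326,226), the salt shaker at (248,265) and the phone at (265,320). I'll bring the wrist camera over the slicer.

Run:
```python
from h import *
p,st=snap('side'); print(cam(p)[0])
for px in ((228,250),(322,212),(268,216),(326,232),(340,215)): print(px,np.round(atz(p,px,0)))
w,st=snap('wrist'); print(np.round(w['mount'],3),w['mtx'],w['k1'])
print(np.round(atz(w,(320,200),80,st)))
R=np.array(st['tool_rot']); print(np.round(R,3))
print('move in tool for target', np.round(R.T@(np.array([450,-60,404])-st['eef_pos'])))
```

```text
[ -60.10561858 1350.3669518   966.39536296]
(228, 250) [743. 348.   0.]
(322, 212) [514. -18.   0.]
(268, 216) [713.  91.   0.]
(326, 232) [445. 109.   0.]
(340, 215) [436. -24.  -0.]
[[ 0.0000e+00 -9.6200e-01 -2.7400e-01  6.9653e+01]
 [ 1.0000e+00  0.0000e+00 -1.0000e-03  7.6900e-01]
 [ 1.0000e-03 -2.7400e-01  9.6200e-01  3.0580e+01]
 [ 0.0000e+00  0.0000e+00  0.0000e+00  1.0000e+00]] [[324.85087418   0.         321.39589474]
 [  0.         324.85087418 199.87755713]
 [  0.           0.           1.        ]] 0.017144497589088627
[210. 588.  80.]
[[-0.949  0.315  0.   ]
 [ 0.315  0.949 -0.   ]
 [-0.    -0.    -1.   ]]
move in tool for target [-446. -540.    1.]
```

View pics/wrist0.png

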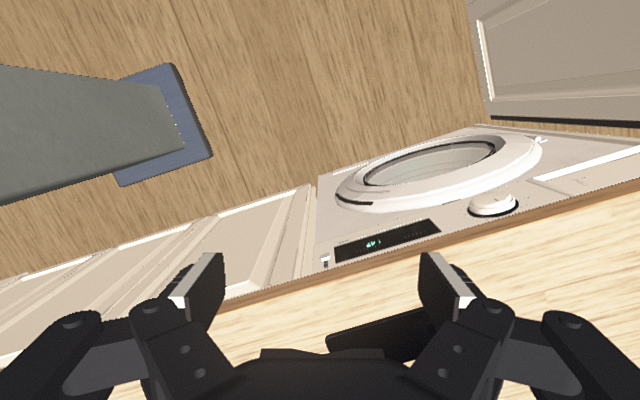

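The wrist view shows only the counter edge, the washing machine and the phone, so I'm moving over the slicer and closing the fingers on the way.

>>> {"api": "apply_moves", "payload": {"increments": [{"tx":-38,"ty":-36,"hand":0},{"tx":-38,"ty":-36},{"tx":-38,"ty":-36},{"tx":-38,"ty":-36},{"tx":-38,"ty":-36},{"tx":-38,"ty":-36},{"tx":-38,"ty":-36},{"tx":-38,"ty":-36},{"tx":-38,"ty":-36},{"tx":-38,"ty":-36},{"tx":-38,"ty":-36},{"tx":-38,"ty":-36},{"tx":-38,"ty":-36},{"tx":-38,"ty":-36},{}], "force": 20}}

```text
invalid input
```

```bash
cat > look.py <<'E'
from h import *
import sys
p,st=snap('wrist'); save(p,sys.argv[1])
print(st['clock'],np.round(st['eef_pos'],1),np.round(st['tool_rot'],3).tolist(),np.round(st['ft_force'],1),st['finger_gap'])
for q,z in (('slicer_base',0),('key',71),('disc_notch',76),('disc_tab',100),('disc_hub',94),('mug_blue',0),('honey_jar',0),('salt_shaker',0),('tape_roll',0),('saucer',0)):
    for r in ctrl.spot_point(p,q)[:2]: print(q,np.round(r['point']),round(r['conf'],2),np.round(atz(p,r['point'],z,st),1))
E
python3 look.py w1
```

```text
1.45 [197.1 593.1 404.7] [[-0.949, 0.315, -0.0], [0.315, 0.949, -0.0], [0.0, -0.0, -1.0]] [ 0.4 -0.3  0.7] 1.0005288113060724
```

View pics/w1.png

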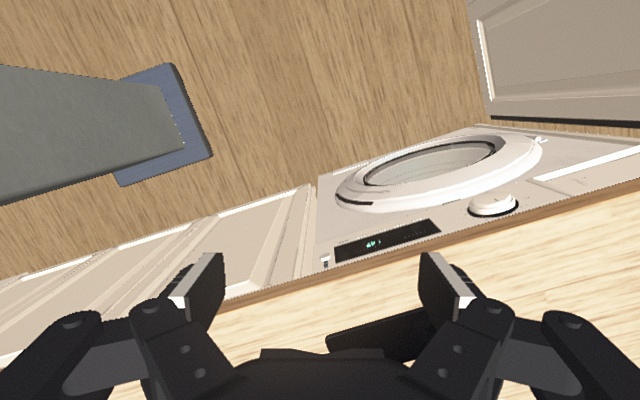

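The move was refused, so the view hasn't changed. I'll give every field in full.

>>> {"api": "apply_moves", "payload": {"increments": [{"tx":-38,"ty":-36,"tz":0,"twist":0,"hand":0},{"tx":-38,"ty":-36,"tz":0,"twist":0,"hand":0},{"tx":-38,"ty":-36,"tz":0,"twist":0,"hand":0},{"tx":-38,"ty":-36,"tz":0,"twist":0,"hand":0},{"tx":-38,"ty":-36,"tz":0,"twist":0,"hand":0},{"tx":-38,"ty":-36,"tz":0,"twist":0,"hand":0},{"tx":-38,"ty":-36,"tz":0,"twist":0,"hand":0},{"tx":-38,"ty":-36,"tz":0,"twist":0,"hand":0},{"tx":-38,"ty":-36,"tz":0,"twist":0,"hand":0},{"tx":-38,"ty":-36,"tz":0,"twist":0,"hand":0},{"tx":-38,"ty":-36,"tz":0,"twist":0,"hand":0},{"tx":-38,"ty":-36,"tz":0,"twist":0,"hand":0},{"tx":-38,"ty":-36,"tz":0,"twist":0,"hand":0},{"tx":-38,"ty":-36,"tz":0,"twist":0,"hand":0},{"tx":0,"ty":0,"tz":0,"twist":0,"hand":0}], "force": 20}}

```text
clock: 3.88
eef_pos: [544.6, -55.8, 404.7]
tool_rot: [[-0.948, 0.32, 0.001], [0.32, 0.948, -0.001], [-0.001, -0.0, -1.0]]
ft_force: [-0.1, 0.8, -0.6]
finger_gap: -0.0
finger_force: 0.0
```

```bash
python3 look.py w2
```

```text
3.875 [544.6 -55.8 404.7] [[-0.948, 0.32, 0.001], [0.32, 0.948, -0.001], [-0.001, -0.0, -1.0]] [-0.1  0.8 -0.6] -1.1672580054793606e-06
slicer_base [275. 137.] 0.71 [493.1 -93.8   0. ]
slicer_base [430.  32.] 0.32 [444.9  96.9   0. ]
key [218.  80.] 0.8 [ 429.1 -111.5   71. ]
disc_notch [328. 109.] 0.73 [482.2 -27.9  76. ]
disc_tab [212. 177.] 0.64 [ 503.7 -140.8  100. ]
disc_hub [258. 147.] 0.85 [492.5 -95.3  94. ]
mug_blue [426.  33.] 0.61 [443.8  92.6   0. ]
honey_jar [156. 224.] 0.71 [ 544.3 -268.1   -0. ]
honey_jar [221.  79.] 0.28 [ 417.5 -126.7    0. ]
```

View pics/w2.png

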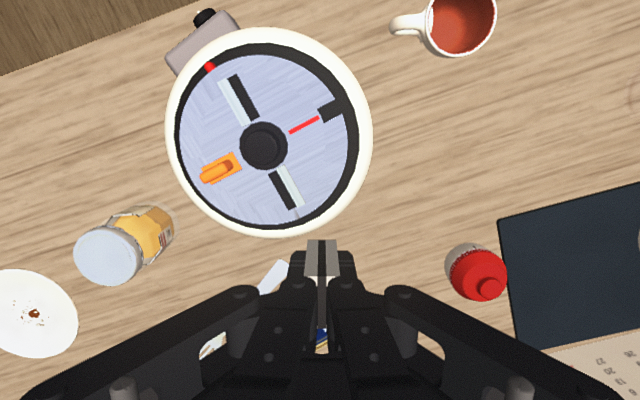

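The wrist view shows the whole slicer:
- Hub at (258,147) and red key at (210,68).
- Notch at (328,109), with its stripe leading to it.
- Tab at (217,168), with the honey jar at lower left and the mug at upper right.

The notch sits at about 99° and the key at about 195°, so the disc needs about 96° anticlockwise. I'll go behind the tab, on its clockwise side, with the tool's x axis along the push direction.

>>> {"api": "apply_moves", "payload": {"increments": [{"tx":10,"ty":-27,"tz":28,"twist":0,"hand":0},{"tx":10,"ty":-27,"tz":28,"twist":0,"hand":0},{"tx":10,"ty":-27,"tz":28,"twist":0,"hand":0},{"tx":10,"ty":-27,"tz":28,"twist":0,"hand":0},{"tx":0,"ty":0,"tz":0,"twist":-9.6,"hand":0},{"tx":0,"ty":0,"tz":0,"twist":-9.6,"hand":0},{"tx":0,"ty":0,"tz":0,"twist":-9.6,"hand":0},{"tx":0,"ty":0,"tz":0,"twist":0,"hand":0}]}}

```text
clock: 5.42
eef_pos: [471.0, -142.7, 292.8]
tool_rot: [[-0.984, -0.179, 0.0], [-0.179, 0.984, -0.0], [-0.0, -0.0, -1.0]]
ft_force: [0.7, -0.1, -0.4]
finger_gap: -0.0
finger_force: 0.0
```

```bash
cat >> look.py <<'E'
C=np.array([492.8,-94.6])
for q,z in (('key',71),('disc_notch',76),('disc_tab',100)):
    for r in ctrl.spot_point(p,q)[:1]:
        d=atz(p,r['point'],z,st)[:2]-C; print(q,'az',np.round(np.degrees(np.arctan2(d[1],d[0])),1),'r',np.round(np.hypot(*d),1))
E
python3 look.py w3
```

```text
5.425 [ 471.  -142.7  292.8] [[-0.984, -0.179, 0.0], [-0.179, 0.984, -0.0], [-0.0, -0.0, -1.0]] [ 0.7 -0.1 -0.4] -8.548685268389037e-05
slicer_base [374. 230.] 0.65 [495.  -92.1   0. ]
key [387. 167.] 0.76 [ 429.5 -109.8   71. ]
disc_notch [495. 276.] 0.75 [484.6 -27.8  76. ]
disc_tab [393. 286.] 0.69 [490.6 -97.5 100. ]
disc_hub [395. 289.] 0.67 [495.1 -93.8  94. ]
mug_blue [606. 210.] 0.84 [442.3  94.    0. ]
mug_blue [386. 166.] 0.65 [438.5 -94.9   0. ]
honey_jar [162. 249.] 0.71 [ 545.1 -270.1    0. ]
key az -166.5 r 65.1
disc_notch az 97.0 r 67.3
disc_tab az -126.3 r 3.7
```

View pics/w3.png

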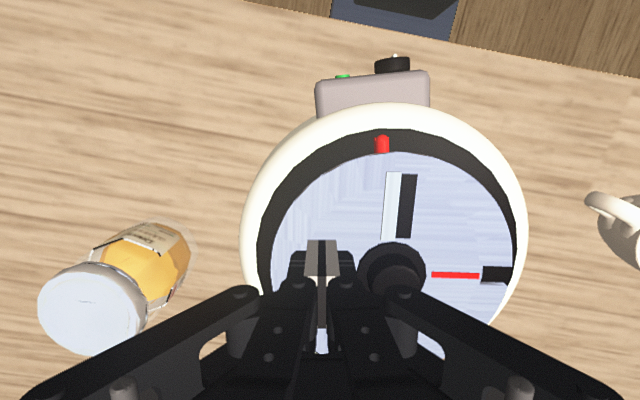

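The tool is behind the tab. The key shows at (381,144), the hub at (392,270) and the notch at (495,275), and the tip stands at (320,245) over the disc. Next I'll descend, make contact and push the first 48°.

>>> {"api": "apply_moves", "payload": {"increments": [{"tx":0,"ty":0,"tz":18,"twist":0,"hand":0},{"tx":0,"ty":0,"tz":18,"twist":0,"hand":0},{"tx":-5,"ty":0,"tz":0,"twist":0,"hand":0},{"tx":-5,"ty":0,"tz":0,"twist":0,"hand":0},{"tx":-4,"ty":0,"tz":0,"twist":0,"hand":0},{"tx":-4.9,"ty":-1.4,"tz":0,"twist":-6,"hand":0},{"tx":-4.9,"ty":-1.4,"tz":0,"twist":-6,"hand":0},{"tx":-4.9,"ty":-1.4,"tz":0,"twist":-6,"hand":0},{"tx":-4.9,"ty":-1.4,"tz":0,"twist":-6,"hand":0},{"tx":-4.9,"ty":-1.4,"tz":0,"twist":-6,"hand":0},{"tx":-4.9,"ty":-1.4,"tz":0,"twist":-6,"hand":0},{"tx":-4.9,"ty":-1.4,"tz":0,"twist":-6,"hand":0},{"tx":-4.9,"ty":-1.4,"tz":0,"twist":-6,"hand":0},{"tx":0,"ty":0,"tz":0,"twist":0,"hand":0}]}}

```text
clock: 7.88
eef_pos: [523.7, -129.9, 257.5]
tool_rot: [[-0.524, -0.851, 0.001], [-0.851, 0.524, -0.001], [0.0, -0.002, -1.0]]
ft_force: [-1.2, -1.8, 0.8]
finger_gap: 0.002
finger_force: 0.6
```

```bash
sed -i 's/C=np.array.*/C=np.array([493.8,-94.0])/' look.py
cat >> look.py <<'E'
R=st['tool_rot']; d=st['eef_pos'][:2]-C; print('tip in tool frame rel centre',np.round(np.array(R)[:2,:2].T@d,1),'x az',np.round(np.degrees(np.arctan2(R[1][0],R[0][0])),1),'q6',round(st['qpos'][5]))
E
python3 look.py w4
```

```text
7.875 [ 523.7 -129.9  257.5] [[-0.524, -0.851, 0.001], [-0.851, 0.524, -0.001], [0.0, -0.002, -1.0]] [-1.2 -1.8  0.8] 0.0016248466567310668
slicer_base [381. 224.] 0.75 [493.9 -94.8   0. ]
key [506. 182.] 0.97 [ 429.4 -111.    71. ]
disc_notch [542. 273.] 0.76 [434.6 -59.8  76. ]
disc_hub [417. 298.] 0.78 [494.1 -93.   94. ]
honey_jar [182.  45.] 0.85 [ 543.2 -267.6    0. ]
key az -165.2 r 66.6
disc_notch az 150.0 r 68.4
tip in tool frame rel centre [ 14.9 -44.3] x az -121.6 q6 -79
```

View pics/w4.png

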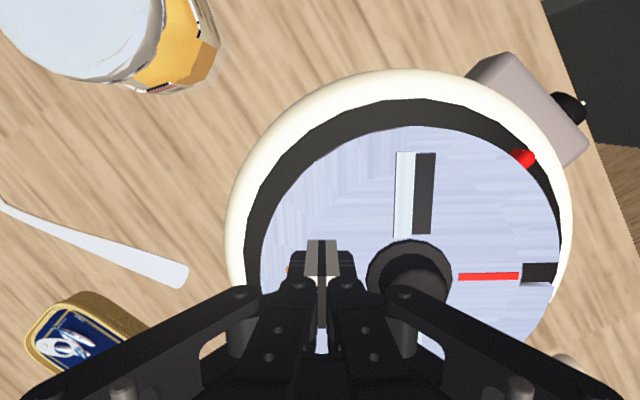

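The push works: the notch, at (540,273), is now at about 150°, and the key at (523,158) reads 194.5°. The force is about 2 N. I'll push about 42° more and look again.

>>> {"api": "apply_moves", "payload": {"increments": [{"tx":-4.7,"ty":-1.3,"tz":0,"twist":-6,"hand":0},{"tx":-4.7,"ty":-1.3,"tz":0,"twist":-6,"hand":0},{"tx":-4.7,"ty":-1.3,"tz":0,"twist":-6,"hand":0},{"tx":-4.7,"ty":-1.3,"tz":0,"twist":-6,"hand":0},{"tx":-4.7,"ty":-1.3,"tz":0,"twist":-6,"hand":0},{"tx":-4.7,"ty":-1.3,"tz":0,"twist":-6,"hand":0},{"tx":-4.7,"ty":-1.3,"tz":0,"twist":-6,"hand":0},{"tx":0,"ty":0,"tz":0,"twist":0,"hand":0}]}}

```text
clock: 9.57
eef_pos: [539.1, -100.5, 256.6]
tool_rot: [[0.18, -0.984, -0.001], [-0.984, -0.18, -0.001], [0.001, 0.001, -1.0]]
ft_force: [-0.1, -1.6, 0.3]
finger_gap: -0.001
finger_force: 0.6
```

```bash
python3 look.py w5
```

```text
9.575 [ 539.1 -100.5  256.6] [[0.18, -0.984, -0.001], [-0.984, -0.18, -0.001], [0.001, 0.001, -1.0]] [-0.1 -1.6  0.3] -0.001135142330837979
slicer_base [382. 224.] 0.64 [492.9 -94.9   0. ]
key [537. 264.] 0.97 [ 426.9 -110.9   71. ]
disc_notch [536. 269.] 0.86 [ 430. -110.   76.]
disc_hub [414. 297.] 0.97 [494.3 -93.2  94. ]
mug_blue [415. 296.] 0.73 [453.4 -40.7   0. ]
tape_roll [415. 294.] 0.26 [453.8 -42.5   0. ]
key az -165.8 r 69.0
disc_notch az -165.9 r 65.8
tip in tool frame rel centre [ 14.6 -43.3] x az -79.6 q6 -118
```

View pics/w5.png

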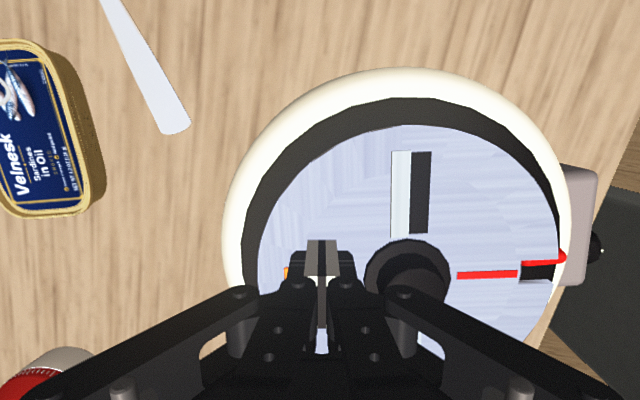

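The notch is at about (537,272) and the key lies in its upper part, from (522,263) to (565,257). A few degrees seem to be missing, so I'll measure the red areas exactly.

```bash
cat > red.py <<'E'
from h import *
import sys
p,st=snap('wrist'); save(p,sys.argv[1])
f=p['frame'].astype(int); m=((f[...,0]>110)&(f[...,1]<70)&(f[...,2]<80)).astype(np.uint8)
C=np.array([493.8,-94.0])
C2=atz(p,ctrl.spot_point(p,'disc_hub')[0]['point'],94,st)[:2]; print('hub',C2)
n,l,s,c=cv2.connectedComponentsWithStats(m)
for i in range(1,n):
    if s[i,4]<15: continue
    ys,xs=np.nonzero(l==i)
    for z in (76,71):
        P=np.array([atz(p,(x,y),z,st)[:2] for x,y in zip(xs,ys)])-C
        r=np.hypot(*P.T); 
        if r.mean()>95: continue
        a=np.degrees(np.arctan2(P[:,1],P[:,0]))%360
        print(np.round(c[i]),s[i,4],'z',z,'r',np.round([r.min(),r.max()],1),'az',np.round(a.mean(),1))
        for lo in range(20,95,5):
            k=(r>=lo)&(r<lo+5)
            if k.sum()>2: print('  ',lo,np.round([a[k].min(),a[k].mean(),a[k].max()],1))
E
python3 red.py w6; python3 -c "
import cv2;i=cv2.imread('pics/w6.png')[210:330,440:600];cv2.imwrite('pics/w6c.png',cv2.resize(i,None,fx=5,fy=5,interpolation=cv2.INTER_CUBIC))"
```

```text
hub [495.13229322 -92.82290763]
[546. 261.] 261 z 76 r [58.2 79.6] az 197.7
   55 [196.6 197.7 198.9]
   60 [195.8 197.2 198.7]
   65 [195.9 197.1 198.3]
   70 [195.9 196.9 197.9]
   75 [196.2 198.8 202. ]
[546. 261.] 261 z 71 r [61.2 83.4] az 195.4
   60 [193.3 194.9 196.2]
   65 [193.3 194.6 195.8]
   70 [193.5 194.7 195.9]
   75 [193.7 195.3 199.8]
   80 [194.4 196.7 199.7]
[487. 274.] 396 z 76 r [26.4 55.9] az 192.1
   25 [188.2 191.9 195.5]
   30 [188.4 191.8 194.9]
   35 [189.7 192.1 194.9]
   40 [189.8 192.1 194.6]
   45 [189.9 192.1 194.2]
   50 [190.6 192.4 194.4]
   55 [190.6 192.4 194.2]
[487. 274.] 396 z 71 r [28.6 59.3] az 188.3
   25 [182.8 186.7 189.8]
   30 [183.1 186.8 189.9]
   35 [185.2 187.7 190. ]
   40 [185.8 188.5 190.8]
   45 [186.4 188.7 190.8]
   50 [186.8 189.1 191.4]
   55 [187.8 189.6 191.4]
```

View pics/w6c.png

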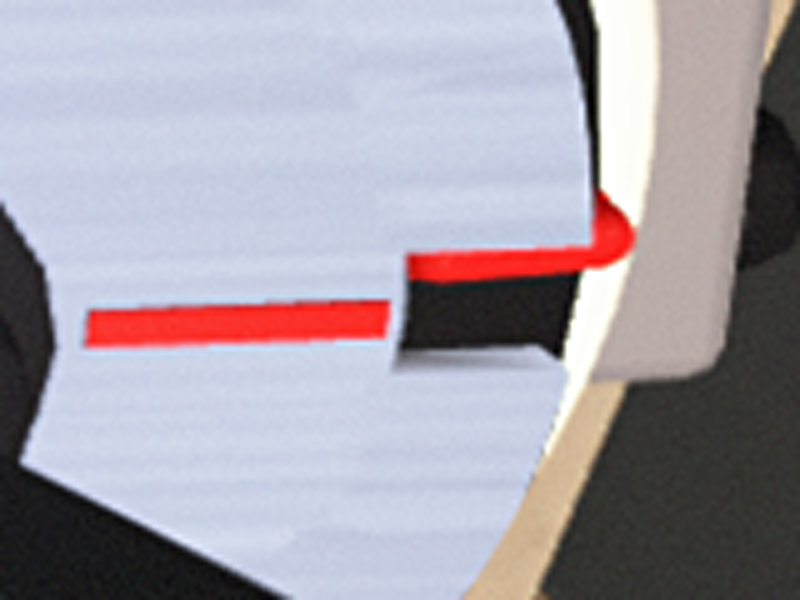

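The crop shows the key filling only the anticlockwise side of the notch, so a few degrees are still missing. I'll check the key's azimuth in the earlier pictures.

Run:
```python
from h import *
w=ctrl.snapshot('wrist'); C=np.array([493.8,-94.0])
S={'w2':([544.6,-55.8,404.7],[[-0.948,0.32,0.001],[0.32,0.948,-0.001],[-0.001,0,-1]]),
'w3':([471,-142.7,292.8],[[-0.984,-0.179,0],[-0.179,0.984,0],[0,0,-1]]),
'w4':([523.7,-129.9,257.5],[[-0.524,-0.851,0.001],[-0.851,0.524,-0.001],[0,-0.002,-1]])}
for n,(e,R) in S.items():
    st=dict(eef_pos=e,tool_rot=R); f=cv2.imread(f'pics/{n}.png')[...,::-1].astype(int)
    m=((f[...,0]>110)&(f[...,1]<70)&(f[...,2]<80)).astype(np.uint8)
    k,l,s,c=cv2.connectedComponentsWithStats(m)
    for i in range(1,k):
        if s[i,4]<15: continue
        ys,xs=np.nonzero(l==i)
        for z in (76,71,66):
            P=np.array([atz(w,q,z,st)[:2] for q in zip(xs,ys)])-C; r=np.hypot(*P.T)
            if r.mean()<95:
                a=np.degrees(np.arctan2(P[:,1],P[:,0]))%360
                print(n,np.round(c[i]),'z',z,'r',np.round([r.min(),r.max()]),'az',np.round([a.min(),a.mean(),a.max()],1))
```

```text
w2 [209.  66.] z 76 r [76. 83.] az [191.4 194.8 198.1]
w2 [209.  66.] z 71 r [77. 84.] az [192.1 195.6 198.8]
w2 [209.  66.] z 66 r [79. 85.] az [192.9 196.3 199.5]
w2 [304. 124.] z 76 r [26. 54.] az [94.7 97.5 99.3]
w2 [304. 124.] z 71 r [25. 54.] az [94.4 97.3 99.2]
w2 [304. 124.] z 66 r [25. 54.] az [94.  97.1 99.1]
w3 [379. 143.] z 76 r [76. 86.] az [194.7 198.4 200.6]
w3 [379. 143.] z 71 r [75. 86.] az [194.  197.8 200.1]
w3 [379. 143.] z 66 r [74. 85.] az [193.3 197.2 199.6]
w3 [455. 275.] z 76 r [26. 56.] az [92.9 96.8 99.4]
w3 [455. 275.] z 71 r [28. 58.] az [87.9 93.2 96.4]
w3 [455. 275.] z 66 r [31. 61.] az [83.7 90.1 94. ]
w4 [524. 157.] z 76 r [75. 82.] az [195.9 199.9 204.6]
w4 [524. 157.] z 71 r [77. 83.] az [193.8 197.8 202.5]
w4 [524. 157.] z 66 r [78. 85.] az [191.8 195.8 200.6]
w4 [495. 276.] z 76 r [29. 56.] az [145.1 148.8 151.7]
w4 [495. 276.] z 71 r [31. 59.] az [140.2 145.4 148.2]
w4 [495. 276.] z 66 r [34. 63.] az [136.2 142.4 145.7]
w4 [461. 276.] z 76 r [26. 30.] az [144.7 148.5 151. ]
w4 [461. 276.] z 71 r [28. 32.] az [139.4 143.2 145.6]
w4 [461. 276.] z 66 r [31. 35.] az [135.1 138.7 141.3]
```

The key is at about 196.5° and the notch at 192.2°, so I'll push 4.5° more.

>>> {"api": "apply_moves", "payload": {"increments": [{"tx":-1.8,"ty":-0.5,"tz":0,"twist":-2.3,"hand":0},{"tx":-1.7,"ty":-0.5,"tz":0,"twist":-2.2,"hand":0},{"tx":0,"ty":0,"tz":0,"twist":0,"hand":0}]}}

```text
clock: 10.8
eef_pos: [539.4, -96.7, 256.7]
tool_rot: [[0.258, -0.966, 0.0], [-0.966, -0.258, 0.0], [-0.0, -0.0, -1.0]]
ft_force: [-0.2, -1.5, -1.0]
finger_gap: 0.003
finger_force: 0.8
```

```bash
python3 red.py w7 | grep -v '^   '; python3 -c "
import cv2;i=cv2.imread('pics/w7.png')[210:330,440:600];cv2.imwrite('pics/w7c.png',cv2.resize(i,None,fx=5,fy=5,interpolation=cv2.INTER_CUBIC))"
```

```text
hub [494.56781472 -92.86811108]
[542. 267.] 637 z 76 r [58.1 79.2] az 199.5
[542. 267.] 637 z 71 r [61.1 83.2] az 197.2
[487. 273.] 396 z 76 r [26.3 56. ] az 197.1
[487. 273.] 396 z 71 r [28.5 59.2] az 193.2
```

View pics/w7c.png

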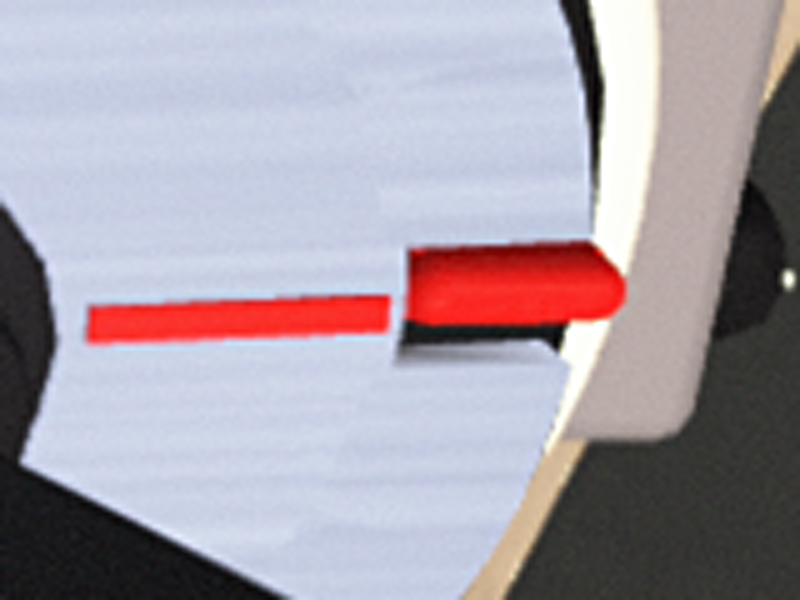

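The stripe, the notch and the key are now in line, all at about 197°, with the whole key visible in the notch. I'll back off, rise and go over the hub.

>>> {"api": "apply_moves", "payload": {"increments": [{"tx":5,"ty":0,"tz":0,"twist":0,"hand":0},{"tx":5,"ty":0,"tz":0,"twist":0,"hand":0},{"tx":0,"ty":0,"tz":-20,"twist":0,"hand":0},{"tx":0,"ty":0,"tz":-20,"twist":0,"hand":0},{"tx":-12,"ty":22,"tz":0,"twist":0,"hand":0},{"tx":-13,"ty":21,"tz":0,"twist":0,"hand":0},{"tx":0,"ty":0,"tz":0,"twist":0,"hand":0}]}}

```text
clock: 11.78
eef_pos: [492.7, -93.1, 296.5]
tool_rot: [[0.257, -0.966, -0.001], [-0.966, -0.257, 0.001], [-0.001, 0.001, -1.0]]
ft_force: [0.7, 0.2, 0.6]
finger_gap: -0.002
finger_force: 0.0
```

```bash
python3 red.py w8 | grep -v '^   '; python3 look.py w9 | grep -v _jar
```

```text
hub [494.95886028 -92.90451361]
[434. 213.] 487 z 76 r [59.1 81.2] az 198.7
[434. 213.] 487 z 71 r [60.5 83.2] az 197.3
11.875 [494.6 -93.8 297. ] [[0.257, -0.966, 0.002], [-0.966, -0.257, -0.0], [0.001, -0.002, -1.0]] [-0.2 -0.7  0.2] -0.0006626386613086843
slicer_base [325. 194.] 0.61 [492. -93.   0.]
key [429. 218.] 0.79 [ 429.5 -112.2   71. ]
disc_notch [431. 218.] 0.75 [ 430.7 -114.    76. ]
disc_tab [236. 244.] 0.61 [539.5 -77.8 100. ]
disc_tab [323. 192.] 0.57 [ 501.  -118.7  100. ]
disc_hub [321. 234.] 0.65 [495.3 -93.4  94. ]
key az -164.2 r 66.8
disc_notch az -162.4 r 66.2
disc_tab az 19.5 r 48.5
tip in tool frame rel centre [-0.  -0.9] x az -75.1 q6 -123
```

View pics/w9.png

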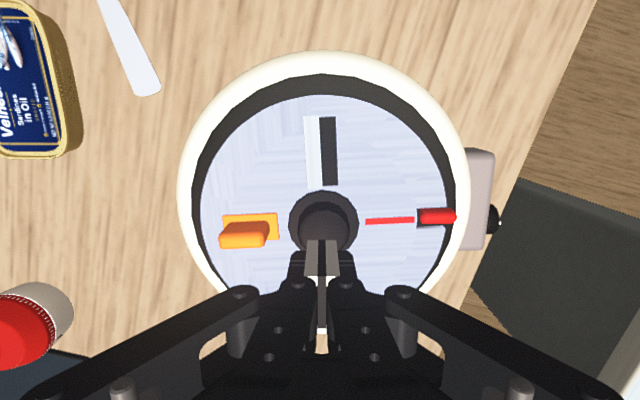

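The tip is over the hub at (322,222), and the key at (437,216) is centred in the notch, in line with the stripe. Next comes the approach to the hub, then a gradual press.

>>> {"api": "apply_moves", "payload": {"increments": [{"tx":0,"ty":0,"tz":14,"twist":0,"hand":0},{"tx":0,"ty":0,"tz":10,"twist":0,"hand":0},{"tx":0,"ty":0,"tz":2,"twist":0,"hand":0},{"tx":0,"ty":0,"tz":2,"twist":0,"hand":0},{"tx":0,"ty":0,"tz":2,"twist":0,"hand":0},{"tx":0,"ty":0,"tz":1,"twist":0,"hand":0},{"tx":0,"ty":0,"tz":0,"twist":0,"hand":0}]}}

```text
clock: 13.45
eef_pos: [494.1, -93.5, 266.0]
tool_rot: [[0.258, -0.966, 0.0], [-0.966, -0.258, -0.0], [0.0, -0.0, -1.0]]
ft_force: [-0.9, -0.2, 2.0]
finger_gap: 0.005
finger_force: 0.9
```

The tip has made contact at 93 mm with about 2 N. I'll keep pressing slowly.

>>> {"api": "apply_moves", "payload": {"increments": [{"tx":0,"ty":0,"tz":1,"twist":0,"hand":0},{"tx":0,"ty":0,"tz":1,"twist":0,"hand":0},{"tx":0,"ty":0,"tz":1,"twist":0,"hand":0},{"tx":0,"ty":0,"tz":0,"twist":0,"hand":0}]}}

```text
clock: 13.95
eef_pos: [494.1, -93.5, 262.6]
tool_rot: [[0.257, -0.966, 0.0], [-0.966, -0.257, -0.0], [0.0, -0.0, -1.0]]
ft_force: [-0.3, -0.6, 1.9]
finger_gap: 0.004
finger_force: 0.7
```

It's sliding down at about 2 N.

>>> {"api": "apply_moves", "payload": {"increments": [{"tx":0,"ty":0,"tz":1,"twist":0,"hand":0},{"tx":0,"ty":0,"tz":1,"twist":0,"hand":0},{"tx":0,"ty":0,"tz":1,"twist":0,"hand":0},{"tx":0,"ty":0,"tz":1,"twist":0,"hand":0},{"tx":0,"ty":0,"tz":0,"twist":0,"hand":0}]}}

```text
clock: 14.58
eef_pos: [494.1, -93.5, 258.6]
tool_rot: [[0.257, -0.966, 0.0], [-0.966, -0.257, -0.0], [0.0, -0.0, -1.0]]
ft_force: [0.2, -0.0, 0.9]
finger_gap: 0.002
finger_force: 0.7
```

>>> {"api": "apply_moves", "payload": {"increments": [{"tx":0,"ty":0,"tz":0.5,"twist":0,"hand":0},{"tx":0,"ty":0,"tz":0.5,"twist":0,"hand":0},{"tx":0,"ty":0,"tz":0,"twist":0,"hand":0}]}}

```text
clock: 14.95
eef_pos: [494.2, -93.5, 258.6]
tool_rot: [[0.258, -0.966, 0.0], [-0.966, -0.258, -0.0], [0.0, -0.0, -1.0]]
ft_force: [-1.5, 0.6, 7.5]
finger_gap: 0.0
finger_force: 3.8
```

It has bottomed out: the position no longer changes and the force is 7.5 N. I'll press a touch more, then withdraw straight up and check.

>>> {"api": "apply_moves", "payload": {"increments": [{"tx":0,"ty":0,"tz":0.5,"twist":0,"hand":0},{"tx":0,"ty":0,"tz":0,"twist":0,"hand":0}]}}

```text
clock: 15.2
eef_pos: [494.2, -93.5, 258.5]
tool_rot: [[0.258, -0.966, 0.001], [-0.966, -0.258, -0.0], [0.0, -0.0, -1.0]]
ft_force: [-3.1, 1.0, 11.1]
finger_gap: -0.001
finger_force: 5.3
```

>>> {"api": "apply_moves", "payload": {"increments": [{"tx":0,"ty":0,"tz":-3,"twist":0,"hand":0},{"tx":0,"ty":0,"tz":-15,"twist":0,"hand":0},{"tx":0,"ty":0,"tz":-40,"twist":0,"hand":0},{"tx":0,"ty":0,"tz":-40,"twist":0,"hand":0},{"tx":0,"ty":0,"tz":0,"twist":0,"hand":0}]}}

```text
clock: 15.82
eef_pos: [495.7, -94.0, 359.5]
tool_rot: [[0.258, -0.966, 0.008], [-0.966, -0.258, -0.003], [0.005, -0.007, -1.0]]
ft_force: [0.3, -0.3, -0.1]
finger_gap: 0.0
finger_force: 0.0
```

```bash
python3 red.py w10 | grep -v '^   '; python3 -c "
import cv2;i=cv2.imread('pics/w10.png')[80:280,160:500];cv2.imwrite('pics/w10c.png',cv2.resize(i,None,fx=2.3,fy=2.3,interpolation=cv2.INTER_CUBIC))"
```

```text
hub [494.12028328 -96.78925832]
[414. 193.] 230 z 76 r [60.1 81.7] az 198.8
[414. 193.] 230 z 71 r [61.2 83.3] az 197.7
```

View pics/w10c.png

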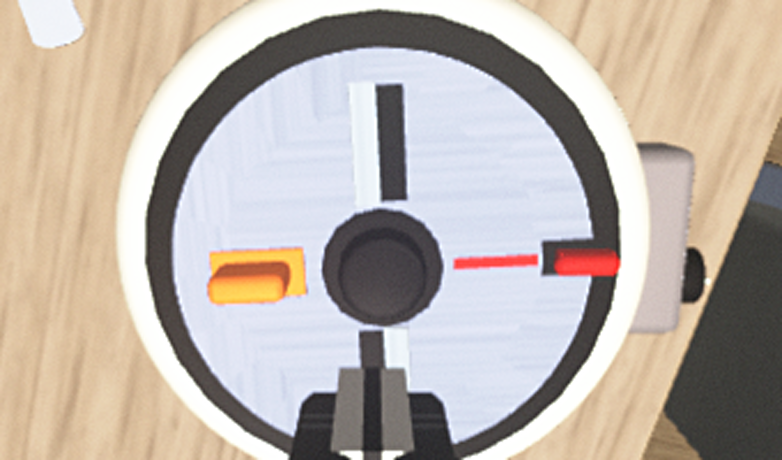

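The crop shows the key at (587,262) standing inside the notch above the disc, and the tip is clear. The tip stopped firmly at 85.6 mm, which is about 9 mm of travel, so the disc is home. I'm handing in.

```bash
python3 -c "
from workcell import ctrl
print(ctrl.sign_off())"
```

```text
the job is handed in; nothing more can be done
None
```

I turned the slicing disc anticlockwise by its tab until the notch stood over the red key, then pressed the hub down about 9 mm to a firm stop at no more than about 11 N, and handed in the job at about 16 s.

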